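# Put the lending desk's tools back in their fitted docks

## Robot

A 6-joint arm with a two-finger parallel gripper is mounted at the origin on a cart in front of the work surface, level with it; the furniture and walls round the work are solid. World frame = base frame: x ahead of the robot, y to its left, z up, the work surface at z = 0. Lengths are in m, angles in rad, forces in N, time in s.
With the tool pointing down it reaches from about 0.4 to 0.825 m from the base axis. Payload 7 kg.
Tool frame: the origin (TCP) lies at the very end of the fingers, on their centre line; the grasp point (between the pads) lies 19 mm behind it; z points along the fingers, y is the line along which they close (so a half turn about z gives the same grasp; the last joint's range is limited). The gripper opens to 88 mm and grips with 3 to 60 N. Pads are 19 mm wide; open, the fingers measure 130 mm over their backs; the gripper's body (78 mm by 193 mm) begins 47 mm behind the grasp point.
Start: joints at [-0.997, 0.359, 0.012, 0, -1.224, -0.288], TCP at [0.19, -0.648, 0.227] pointing down, gripper open.
Joint ranges: [-3.07, 3.07], [-1.43, 2.12], [-1.02, 1.25], [-3.03, 1.67], [-3.05, -0], [-3.03, 3.03]. Speed limits (rad/s): [2.39, 2.39, 3.01, 3.14, 3.14, 3.14].

## Interface

Orientations are given as [roll, pitch, yaw] about the fixed x, y, z axes, in that order (R = Rz(yaw) Ry(pitch) Rx(roll)).
In Python, from station import arm, grab_frame gives the robot as it stands.
- The arm moves only by the tool jog_arm, never from a script. Its argument "deltas" is a list that holds one entry, the list of rows, each a list of 4 numbers: the shift along the tool's x, y, z in units of 60 mm (1.0 is 60 mm), then the turn about the tool's z in units of 5 degrees (1.0 is 5 degrees). A call has 1 to 8 rows; each row is the pose to reach, as a shift and turn from the pose commanded when the call began, along the tool's axes at that moment; what a row does not reach only later rows make up. A row lasts 1/8 s, in which the tool goes at most 62.5 mm and 10.7 degrees, less where a joint would pass 70% of its speed; a pose out of reach is approached as far as the arm can. A call with a gripper value outside its range is refused whole. "grip" is the finger opening in mm, from 0 to 87.6, set as the call begins (left out, the last holds). The fingers move at their own pace and stop on an object; "squeeze" is the grip in N (left out, the last holds). Time passes only in rows, so rows that repeat a pose let the fingers close. It gives the time, the measured TCP pose, the force, the opening and the grip force at its end, in the units of the state.
- arm.get_state(): the state, without advancing time (a new reading comes with each control period).
- grab_frame(name): name is "side" or "top" or "wrist"; returns a dict with "img" (420x560x3 uint8, red, green, blue), "vfov" (degrees; the focal length in pixels is half the picture's height over the tangent of half this angle, whatever the lens; pixels are square), "cx", "cy" (the principal point, pixels), "xyz" and "rotation" of the camera in the world. Camera axes: x right, y down, z forward; pixel columns grow to the right and rows downward; lengths in m; the calibration is good to about 2 mm. A picture is of the moment at which its call begins. There is no depth.
- arm.job_done(): hands the job in; it is judged then, once.
The state is a dict: "t": time; "q": joint angles; "qd": joint speeds; "joint_efforts": joint torques, N m; "eef_pos": TCP position; "ee_rot": TCP orientation; "force": force on the tool from outside, world axes, zero at the start; "moment": the same for the moment, N m; "width": finger opening in m; "gripper_force": force on a finger pad.
Only numpy, scipy, OpenCV 4.12 (cv2) and the standard library are available. Lean on these libraries where they do the work, as an engineer would, in place of code of your own. Each camera call takes 0.05 s, during which the arm holds its last target. There are 200 camera calls.

## Task

Clear up the lending desk for the next shift: put the stapler, the tape dispenser, the date stamp and the glue stick each back into the black dock whose recess is made for it, sitting flat and upright on the dock's floor, and let go. Leave the jar, the calculator and the sticky notes where they are.

Things in the scene. Friction and masses are not known exactly. Their poses are not given: they have to be found in the camera images.
- stapler: desk stapler, 138 long, 36 wide, 53 mm high, lying flat on its base plate (36 wide, 7 mm thick). Origin: centre of its underside; its long axis is its y, z is up. Its upper arm is stiff and does not open; it is 24 mm wide from 27 to 53 mm above the underside along the whole length: grip it there, across x. 0.16 to 0.29 kg
- tape_dispenser: teal weighted tape dispenser with a roll of tape in it, 140 long, 52 wide, 75 mm high to the top of the roll. Origin: centre of its underside; its long axis is its y, z is up. Its two flat side walls stand 52 mm apart outside; grip it across x at mid-length, tips about 16 mm above its underside. 0.47 to 0.81 kg
- date_stamp: self-inking date stamp standing upright, black open frame with a foot of 36 (x) by 52 mm (y) and a blue grip on top, 102 mm high. Origin: centre of its underside, z is up. The blue grip is 34 mm wide in x, 58 mm in y and spans 76 to 102 mm above the underside; it does not move down; grip it there, across x. 0.09 to 0.16 kg
- glue_stick: yellow glue stick standing upright, a plain cylinder 25 mm in diameter and 91 mm high. It is the one standing free in front of the robot, not the one beside the pen cup at the far right. Grip it high, so that the fingertips stay above the cup it goes into. Origin: centre of its underside, z is up. 0.027 to 0.047 kg
- stapler_dock: the stapler's dock: black moulded tray with a grey felt floor, the long NARROW recess, 150 long (its y) by 46 mm wide (its x). Fixed to the desk. Origin: centre of its underside on the worktop; the recess is centred on it, its floor is 5 mm above the origin and its lips end 15 mm above it; outer size 170 by 66 mm
- dispenser_dock: the tape dispenser's dock: black moulded tray with a grey felt floor, the long WIDE recess, 154 long (its y) by 66 mm wide (its x). Fixed to the desk. Origin: centre of its underside on the worktop; the recess is centred on it, its floor is 5 mm above the origin and its lips end 15 mm above it; outer size 174 by 86 mm
- stamp_dock: the date stamp's dock: black moulded tray with a grey felt floor, the SHORT recess, 64 long (its y) by 48 mm wide (its x). Fixed to the desk. Origin: centre of its underside on the worktop; the recess is centred on it, its floor is 5 mm above the origin and its lips end 15 mm above it; outer size 84 by 68 mm
- glue_dock: the glue stick's dock: black ROUND cup on a flange 72 mm across, inside diameter 37 mm, flared at the mouth. Fixed to the desk. Origin: centre of its underside on the worktop; the cup is centred on it, its floor is 5 mm above the origin, its rim 35 mm above it
- jar_yellow: bystander: clear jar with a yellow lid, 92 mm across, 123 mm high, standing behind the docks; origin: centre of its underside
- calculator: bystander: desk calculator, 138 x 92 x 22 mm, lying to the right; origin: centre of its underside
- sticky_notes: bystander: yellow block of sticky notes, 78 x 78 x 13 mm, lying to the right; origin: centre of its underside
There are look-alikes about, which are no part of the job. Of the things that look like the glue_stick, the smallest one is meant.

How it is judged:
At the end, for the whole second after the job is handed in: Stapler, tape dispenser, date stamp and glue stick each stand in their own dock: underside within 3 mm of the recess floor's height, centre within 12 mm of the dock's centre, tilted less than 0.08 rad, at rest and released; either way round is fine (horizontal distance between stapler and stapler_dock below 0.012 m and z of stapler in the frame of stapler_dock between 0.002 and 0.008 m and angle between each of stapler, tape_dispenser, date_stamp, glue_stick's own z axis and vertical below 0.08 rad and linear speed of each of stapler, tape_dispenser, date_stamp, glue_stick below 0.02 m/s and horizontal distance between tape_dispenser and dispenser_dock below 0.012 m and z of tape_dispenser in the frame of dispenser_dock between 0.002 and 0.008 m and horizontal distance between date_stamp and stamp_dock below 0.012 m and z of date_stamp in the frame of stamp_dock between 0.002 and 0.008 m and horizontal distance between glue_stick and glue_dock below 0.012 m and z of glue_stick in the frame of glue_dock between 0.002 and 0.008 m); the robot touches nothing.
It fails at once if a bystander (jar, calculator or sticky notes) is moved more than 25 mm (distance of any of jar_yellow, calculator, sticky_notes from where it was at the start of the episode above 0.025 m).
It also fails if it takes over 115 s, if anything falls off the work surface, if the arm or the gripper's body presses on something with over 40 N, if the wrist force passes 120 N, or if a joint passes its speed limit or range.

## Working session

There is one attempt and no reset: what is moved stays moved. The work goes in short steps, Python scripts to look and compute and a tool call to move; the robot and the scene stay as the last step left them, time stands still between calls to the robot, and variables do not carry over. Pictures are saved under pics/ and viewed, at most 14 in all, crops included, and the job is handed in when it is done.

Besides the shell and the picture viewer there is one more tool, called after "Emit:" by a JSON object that holds its "api" and its "payload". jog_arm: Moves the arm, as the interface text tells. Its arguments: {"type":"object","properties":{"deltas":{"type":"array"},"grip":{"type":"number"},"squeeze":{"type":"number"}},"required":["deltas"]}

```bash
ls; mkdir -p pics; cat > h.py <<'E'
import numpy as np, cv2
from station import arm, grab_frame
def save(f,n): cv2.imwrite('pics/'+n+'.png',cv2.cvtColor(f['img'],cv2.COLOR_RGB2BGR))
def rot(f):
    R=np.array(f['rotation'],float)
    if R.shape==(3,3): return R
    from scipy.spatial.transform import Rotation as Ro
    return Ro.from_euler('xyz',R).as_matrix() if R.size==3 else None
def ray(f,u,v):
    h=f['img'].shape[0]; F=h/2/np.tan(np.radians(f['vfov'])/2)
    d=rot(f)@np.array([(u-f['cx'])/F,(v-f['cy'])/F,1.]); return np.array(f['xyz'],float),d
def onz(f,u,v,z):
    o,d=ray(f,u,v); return o+d*(z-o[2])/d[2]
def proj(f,p):
    h=f['img'].shape[0]; F=h/2/np.tan(np.radians(f['vfov'])/2)
    c=rot(f).T@(np.array(p)-np.array(f['xyz'],float)); return F*c[0]/c[2]+f['cx'],F*c[1]/c[2]+f['cy']
E
python3 - <<'E'
from h import *
import pickle
for n in('top','side','wrist'):
    f=grab_frame(n); save(f,n+'0'); pickle.dump(f,open(n+'0.pkl','wb')); print(n,{k:v for k,v in f.items() if k!='img'})
print(arm.get_state())
E
```

```text
pics
top {'vfov': 52.63445937279847, 'cx': 285.52703145497924, 'cy': 208.6556552571, 'xyz': array([ 0.31455956, -0.07510061,  1.498829  ]), 'rotation': array([-2.96669954e+00, -2.48242169e-03, -1.59902296e+00])}
side {'vfov': 54.6685885644213, 'cx': 279.2323438620967, 'cy': 212.77046295064102, 'xyz': array([ 0.30109482, -1.03453573,  0.68605244]), 'rotation': array([-2.15270871, -0.01906212, -0.23665409])}
wrist {'vfov': 63.049265818504225, 'cx': 281.34101613910093, 'cy': 208.95678467341295, 'xyz': array([ 0.11288681, -0.67116546,  0.38331199]), 'rotation': array([ 2.83204318e+00, -9.93851374e-04,  1.85688017e+00])}
{'t': 0.15, 'q': array([-9.96878149e-01,  3.59197751e-01,  1.13306647e-02, -2.16373329e-04,
       -1.22410596e+00, -2.88066442e-01]), 'qd': array([-1.55070355e-04, -2.68183660e-03,  4.13083455e-03,  2.82528836e-03,
       -5.97451308e-05, -1.43150239e-03]), 'joint_efforts': array([-3.45208180e-03, -5.83274388e+01,  2.93293566e+01,  7.00112745e+00,
        8.91230651e-03, -1.08290853e-04]), 'eef_pos': array([ 0.19018615, -0.64730224,  0.22588743]), 'ee_rot': array([ 3.14040663e+00, -1.39274437e-04, -2.85581448e+00]), 'force': array([ 0.54338975, -0.33350686,  1.08995742]), 'moment': array([0.01970891, 0.00420267, 0.00899668]), 'gripper_force': 0.0, 'width': 0.08745022275173894}
```

View pics/top0.png

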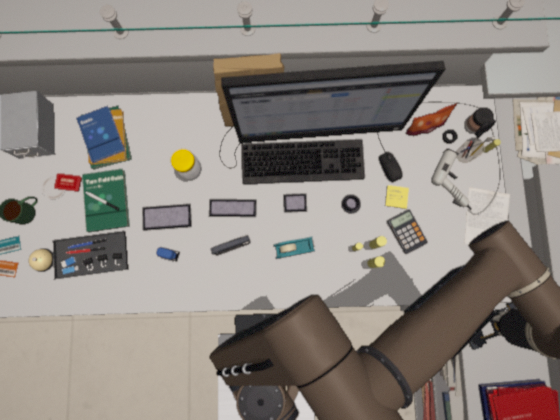

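View pics/side0.png

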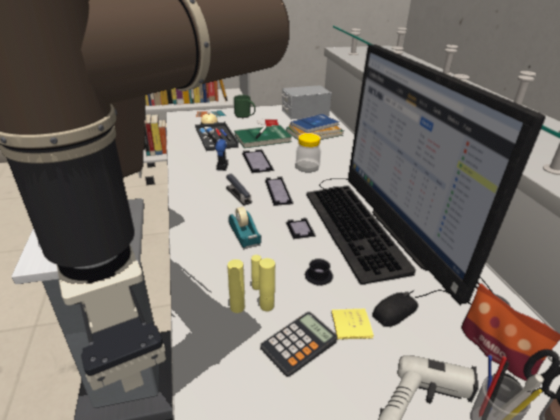

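The top view shows the wide dock at (167,217), narrow dock at (233,208), short dock at (295,203) and round cup at (351,204). The stamp is at (168,254), the stapler at (231,245), the dispenser at (294,247), and three yellow sticks at (358,247), (378,242) and (376,263). The side view also shows the stick at (257,272) as the smallest of the three.

```bash
cat >> h.py <<'E'
def blobs(f,mask,z,amin=40,box=None):
    m=mask.astype(np.uint8)
    if box is not None:
        k=np.zeros_like(m); k[box[1]:box[3],box[0]:box[2]]=1; m=m*k
    out=[]
    for c in cv2.findContours(m,cv2.RETR_EXTERNAL,cv2.CHAIN_APPROX_NONE)[0]:
        if cv2.contourArea(c)<amin: continue
        P=np.array([onz(f,u,v,z)[:2] for u,v in c[:,0]])
        (cx,cy),(w,h),a=cv2.minAreaRect((P*1000).astype(np.float32))
        if w<h: ang=a+90
        else: ang=a
        (ang:=(ang+90)%180-90)
        out.append(dict(c=(round(cx),round(cy)),L=round(max(w,h)),W=round(min(w,h)),long_deg=round(ang,1),px=tuple(c[:,0].mean(0).round().astype(int))))
    return out
def hsv(f): return cv2.cvtColor(f['img'],cv2.COLOR_RGB2HSV)
E
python3 - <<'E'
from h import *
import pickle
f=pickle.load(open('top0.pkl','rb')); H=hsv(f); h,s,v=[H[...,i].astype(int) for i in range(3)]
b=(130,180,420,290)
print('dark z.015'); [print(x) for x in blobs(f,(v<75),0.015,40,(130,180,370,235))]
print('stapler z.05'); [print(x) for x in blobs(f,(v<90),0.04,40,(200,230,262,262))]
print('teal'); [print(x) for x in blobs(f,(h>80)&(h<100)&(s>90),0.03,40,(262,230,330,270))]
print('blue'); [print(x) for x in blobs(f,(h>100)&(h<130)&(s>100),0.1,40,(140,235,200,270))]
print('yellow'); [print(x) for x in blobs(f,(h>20)&(h<35)&(s>90),0.091,20,(340,230,390,280))]
cv2.imwrite('pics/crop1.png',cv2.cvtColor(cv2.resize(f['img'][180:290,130:410],None,fx=2.8,fy=2.8,interpolation=cv2.INTER_CUBIC),cv2.COLOR_RGB2BGR))
E
```

```text
dark z.015
{'c': (587, -318), 'L': 61, 'W': 58, 'long_deg': 88.4, 'px': (np.int64(351), np.int64(204))}
{'c': (676, -76), 'L': 280, 'W': 11, 'long_deg': 88.4, 'px': (np.int64(282), np.int64(181))}
stapler z.05
{'c': (450, 108), 'L': 131, 'W': 28, 'long_deg': -71.5, 'px': (np.int64(231), np.int64(245))}
teal
{'c': (438, -111), 'L': 127, 'W': 48, 'long_deg': -81.3, 'px': (np.int64(294), np.int64(247))}
blue
{'c': (423, 309), 'L': 65, 'W': 27, 'long_deg': 74.5, 'px': (np.int64(166), np.int64(253))}
yellow
{'c': (378, -379), 'L': 53, 'W': 29, 'long_deg': 88.4, 'px': (np.int64(376), np.int64(262))}
{'c': (428, -319), 'L': 31, 'W': 16, 'long_deg': -58.5, 'px': (np.int64(357), np.int64(247))}
{'c': (441, -387), 'L': 54, 'W': 26, 'long_deg': -65.5, 'px': (np.int64(377), np.int64(242))}
```

View pics/crop1.png

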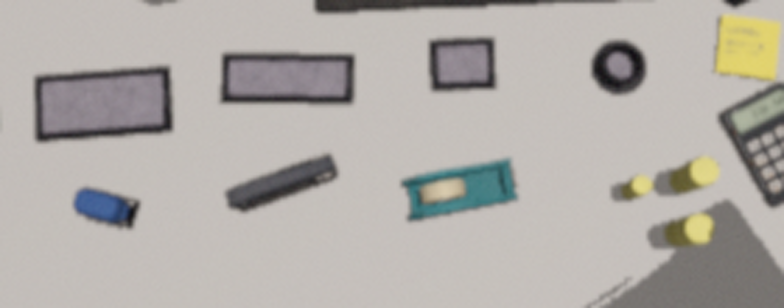

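The crop shows the docks and objects clearly, and the free-standing small yellow stick is at about (640,187) in the crop. I'm moving above it for a wrist view.

Emit:
{"api": "jog_arm", "payload": {"deltas": [[[-0.8, 0.6, -0.9, -2], [-5.35, 4.13, -0.9, -11.7], [-5.35, 4.13, -0.9, -11.7], [-5.35, 4.13, -0.9, -11.7], [-5.35, 4.13, -0.9, -11.7], [-5.35, 4.13, -0.9, -11.7], [-5.35, 4.13, -0.9, -11.7], [-5.35, 4.13, -0.9, -11.7]]]}}

```text
t: 1.15
eef_pos: [0.43, -0.317, 0.2806]
ee_rot: [-3.141, 0.0, -1.831]
force: [-0.4, -0.1, 0.7]
width: 0.0877
gripper_force: 0.0
```

```bash
cat >> h.py <<'E'
from scipy.spatial.transform import Rotation as Ro
def plan(p,yaw_deg):
    s=arm.get_state(); R=Ro.from_euler('xyz',s['ee_rot']).as_matrix()
    d=R.T@(np.array(p)-s['eef_pos'])/0.06
    dy=(np.degrees(s['ee_rot'][2])-yaw_deg+180)%360-180
    print('plan',d.round(2),'turn',round(dy/5,2),'q6->',round(s['q'][5]+0,2)); return d
def st():
    s=arm.get_state(); print('t',round(s['t'],2),'tcp',s['eef_pos'].round(4),'yaw',np.degrees(s['ee_rot'][2]).round(1),'F',s['force'].round(1),'w',round(s['width']*1000,1),'gf',round(s['gripper_force'],1),'q',s['q'].round(2))
E
python3 - <<'E'
from h import *
import pickle
st(); f=grab_frame('wrist'); save(f,'wrist1'); pickle.dump(f,open('wrist1.pkl','wb'))
f=grab_frame('top'); save(f,'top1'); pickle.dump(f,open('top1.pkl','wb'))
f=grab_frame('side'); save(f,'side1'); pickle.dump(f,open('side1.pkl','wb'))
f=pickle.load(open('top0.pkl','rb')); g=pickle.load(open('side0.pkl','rb')) 
H=hsv(f); v=cv2.GaussianBlur(H[...,2],(3,3),0).astype(int)
print('desk v',np.median(v[225:235,200:260])); 
for b in ((138,198,194,236),(203,194,262,222),(278,190,312,216),(335,190,368,216)): print(blobs(f,v<160,0.015,200,b))
# stick tops: from side view yellow blobs base/top
Hs=hsv(g); m=(Hs[...,0]>20)&(Hs[...,0]<35)&(Hs[...,1]>80)
n,l,sst,c=cv2.connectedComponentsWithStats(m.astype(np.uint8))
print([list(map(int,x)) for x in sst[1:] if x[4]>60 and 240<x[1]+x[3]/2<320])
for xy in ((.428,-.319),(.441,-.387),(.378,-.379)):
    print([np.round(proj(g,(*xy,z))) for z in (0,.091,.14)],[np.round(proj(f,(*xy,z))) for z in (0,.091,.14)])
E
```

```text
t 1.15 tcp [ 0.43   -0.317   0.2806] yaw -104.9 F [-0.4 -0.1  0.7] w 87.7 gf 0.0 q [-0.27  0.09 -0.21 -0.   -1.27  0.01]
desk v 196.0
[{'c': (560, 335), 'L': 175, 'W': 88, 'long_deg': -87.3, 'px': (np.int64(166), np.int64(217))}]
[{'c': (587, 103), 'L': 171, 'W': 68, 'long_deg': 86.5, 'px': (np.int64(232), np.int64(207))}]
[{'c': (598, -120), 'L': 85, 'W': 69, 'long_deg': 88.4, 'px': (np.int64(295), np.int64(202))}]
[{'c': (589, -318), 'L': 69, 'W': 68, 'long_deg': -2.9, 'px': (np.int64(351), np.int64(204))}]
[[251, 255, 24, 56, 992], [228, 260, 16, 53, 729]]
[array([255., 285.]), array([255., 255.]), array([255., 238.])] [array([353., 249.]), array([357., 247.]), array([360., 246.])]
[array([267., 304.]), array([267., 274.]), array([267., 257.])] [array([372., 245.]), array([377., 242.]), array([381., 241.])]
[array([239., 306.]), array([237., 276.]), array([236., 258.])] [array([371., 263.]), array([376., 262.]), array([379., 261.])]
```

View pics/wrist1.png

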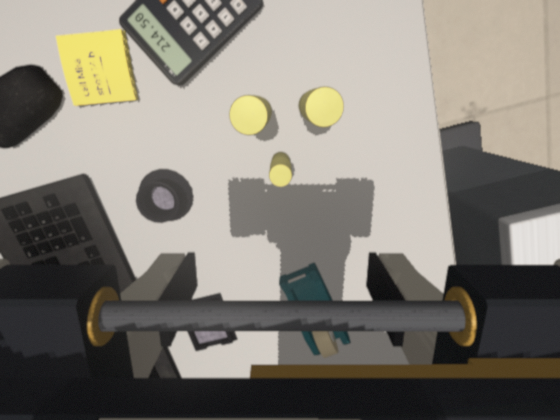

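The wrist view shows the small stick's top at (281,175) and the two big ones' tops at (249,115) and (324,106). The glue cup is at (164,196), the stamp dock at (210,320) and the dispenser at (318,310).

```bash
python3 - <<'E'
from h import *
import pickle
f=pickle.load(open('wrist1.pkl','rb')); g=pickle.load(open('top1.pkl','rb')); s=pickle.load(open('side1.pkl','rb'))
print(f['xyz'],rot(f)[:,2],'tcp px',proj(f,(.43,-.317,.2806)))
def tops(f,box,z):
    H=hsv(f); m=((H[...,0]>22)&(H[...,0]<36)&(H[...,1]>70)&(H[...,2]>190))
    print(blobs(f,m,z,15,box))
for z in (.091,.14): tops(f,(220,80,350,195),z)
for z in (.091,.14): tops(g,(340,230,390,280),z)
H=hsv(f); print(H[165:190:3,281]); 
v=cv2.GaussianBlur(H[...,2],(3,3),0).astype(int)
for z in (.005,.035): print(blobs(f,v<110,z,200,(130,160,196,225)))
for xy in ((.428,-.319),):
  print([np.round(proj(f,(*xy,z))) for z in (0,.091)])
E
```

```text
[ 0.41079843 -0.39752795  0.4381962 ] [ 0.07896407  0.2941337  -0.95249674] tcp px (np.float64(285.72607286147127), np.float64(269.1680891499939))
[{'c': (432, -326), 'L': 22, 'W': 22, 'long_deg': 30.2, 'px': (np.int64(280), np.int64(175))}, {'c': (446, -392), 'L': 37, 'W': 35, 'long_deg': 74.3, 'px': (np.int64(248), np.int64(114))}, {'c': (373, -380), 'L': 36, 'W': 35, 'long_deg': 76.4, 'px': (np.int64(324), np.int64(106))}]
[{'c': (429, -336), 'L': 19, 'W': 19, 'long_deg': 30.2, 'px': (np.int64(280), np.int64(175))}, {'c': (441, -393), 'L': 32, 'W': 30, 'long_deg': 74.3, 'px': (np.int64(248), np.int64(114))}, {'c': (378, -383), 'L': 31, 'W': 30, 'long_deg': 76.4, 'px': (np.int64(324), np.int64(106))}]
[]
[]
[[ 26 107 222]
 [ 27 104 233]
 [ 27 105 231]
 [ 27 106 231]
 [ 27 104 230]
 [ 27 104 230]
 [ 27 106 229]
 [ 25  87 187]
 [ 20  19 122]]
[{'c': (591, -320), 'L': 74, 'W': 69, 'long_deg': -14.9, 'px': (np.int64(164), np.int64(196))}]
[{'c': (579, -326), 'L': 69, 'W': 65, 'long_deg': -14.9, 'px': (np.int64(164), np.int64(196))}]
[array([284., 165.]), array([285., 181.])]
```

Emit:
{"api": "jog_arm", "payload": {"deltas": [[[0.14, -0.07, 0.8, -1.4], [0.14, -0.07, 1.6, -1.4], [0.14, -0.07, 2.4, -1.4], [0.14, -0.07, 3.0, -1.4], [0.14, -0.07, 3.4, -1.4], [0.14, -0.07, 3.76, -1.4], [0.14, -0.07, 3.76, -1.4], [0.14, -0.07, 3.76, -1.4]]], "grip": 55}}

```text
t: 2.3
eef_pos: [0.4302, -0.3294, 0.0556]
ee_rot: [-3.141, -0.0, -1.714]
force: [-0.7, -0.2, -0.5]
width: 0.0552
gripper_force: 0.0
```

Emit:
{"api": "jog_arm", "payload": {"deltas": [[[0, 0, 0, 0], [0, 0, 0, 0], [0, 0, 0, 0], [0, 0, 0, 0], [0, 0, 0, 0], [0, 0, 0, 0]]], "grip": 10, "squeeze": 10}}

```text
t: 3.05
eef_pos: [0.4304, -0.3286, 0.0552]
ee_rot: [-3.141, -0.0, -1.712]
force: [-0.1, 0.2, 3.7]
width: 0.025
gripper_force: 10.0
```

```bash
python3 - <<'E'
from h import *
import pickle
st(); f=grab_frame('side'); cv2.imwrite('pics/s2.png',cv2.cvtColor(cv2.resize(f['img'][180:420,140:440],None,fx=2,fy=2),cv2.COLOR_RGB2BGR))
t=pickle.load(open('top0.pkl','rb')); H=hsv(t)
m=(H[...,0]>20)&(H[...,0]<32)&(H[...,1]>150)
print('jar lid',blobs(t,m,.12,200,(150,140,210,190)))
for z in (0,.1,.2,.3,.4): print('mon',z,onz(t,232,140,z)[:2].round(3),onz(t,440,115,z)[:2].round(3))
E
```

```text
t 3.05 tcp [ 0.4304 -0.3286  0.0552] yaw -98.1 F [-0.1  0.2  3.7] w 25.0 gf 10.0 q [-0.29  0.32 -0.5   0.   -0.76  0.15]
jar lid [{'c': (734, 256), 'L': 78, 'W': 77, 'long_deg': 88.4, 'px': (np.int64(182), np.int64(160))}]
mon 0 [0.842 0.104] [ 0.918 -0.673]
mon 0.1 [0.807 0.092] [ 0.878 -0.633]
mon 0.2 [0.771 0.08 ] [ 0.838 -0.593]
mon 0.3 [0.736 0.068] [ 0.797 -0.553]
mon 0.4 [0.701 0.056] [ 0.757 -0.513]
```

View pics/s2.png

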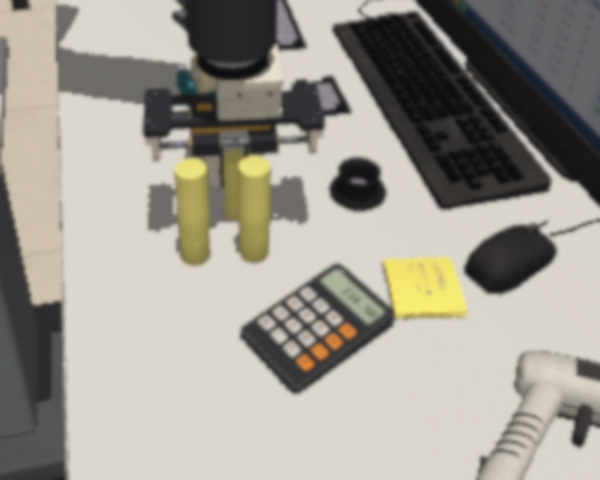

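The side view shows the gripper around the small stick behind the two big ones, touching nothing else. It reads 25.0 mm at 10 N, so the grip is good. I'm lifting and carrying it over the cup.

Emit:
{"api": "jog_arm", "payload": {"deltas": [[[0, 0, -0.5, 0], [0, 0, -1.2, 0], [0, 0, -1.75, 0], [-0.2, -0.8, -1.75, 0], [-0.4, -1.7, -1.75, 0], [-0.53, -2.59, -1.75, 0], [-0.53, -2.59, -1.75, 0], [-0.53, -2.59, -1.75, 0]]]}}

```text
t: 4.1
eef_pos: [0.5881, -0.3187, 0.1588]
ee_rot: [3.14, 0.0, -1.713]
force: [-1.2, -0.2, 0.3]
width: 0.0245
gripper_force: 10.0
```

```bash
python3 - <<'E'
from h import *
import pickle
st(); f=grab_frame('wrist'); save(f,'wrist2'); pickle.dump(f,open('wrist2.pkl','wb'))
g=grab_frame('top'); pickle.dump(g,open('top2.pkl','wb'))
p=arm.get_state()['eef_pos']
for q in ([.589,-.319,.035],[.589,-.319,.0],[p[0],p[1],p[2]-.055],[p[0],p[1],p[2]]): print(np.round(proj(f,q)))
E
```

```text
t 4.1 tcp [ 0.5881 -0.3187  0.1588] yaw -98.1 F [-1.2 -0.2  0.3] w 24.5 gf 10.0 q [-0.21  0.4  -0.09 -0.   -1.09  0.06]
[283. 201.]
[282. 191.]
[285. 231.]
[287. 270.]
```

View pics/wrist2.png

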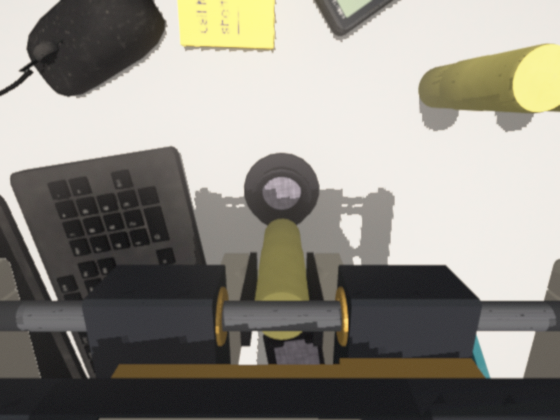

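The wrist view shows the cup floor at (282,191), matching the prediction. The lower end of the stick reaches up to about (282,222).

```bash
python3 - <<'E'
from h import *
import pickle
f=pickle.load(open('wrist2.pkl','rb')); H=hsv(f)
m=((H[...,0]>20)&(H[...,0]<36)&(H[...,1]>90)).astype(np.uint8); m[:200]=0;m[:,:240]=0;m[:,330:]=0
for r in range(214,262,4):
    c=np.where(m[r])[0]; print(r,c.min() if len(c) else None,c.max() if len(c) else None)
zb=.1036
for r in (.0125,):
    # fit: bottom rim far edge + width
    c0=np.where(m.any(1))[0].min(); cc=np.where(m[c0])[0].mean(); e=onz(f,cc,c0,zb); print('edge',c0,cc,e)
g=(H[...,2]>90)&(H[...,1]<60)
print(blobs(f,g,.005,60,(262,176,302,210)))
E
```

```text
214 None None
218 None None
222 272 291
226 268 295
230 266 297
234 265 298
238 265 299
242 264 299
246 264 300
250 262 301
254 262 302
258 261 302
edge 219 282.5 [ 0.58834941 -0.32687714  0.1036    ]
[{'c': (590, -319), 'L': 33, 'W': 33, 'long_deg': 36.6, 'px': (np.int64(281), np.int64(192))}]
```

Emit:
{"api": "jog_arm", "payload": {"deltas": [[[0.07, -0.03, 0.2, 0], [0.07, -0.03, 0.5, 0], [0.07, -0.03, 0.8, 0], [0.07, -0.03, 1.1, 0], [0.07, -0.03, 1.35, 0], [0.07, -0.03, 1.55, 0], [0.07, -0.03, 1.62, 0], [0.07, -0.03, 1.62, 0]]]}}

```text
t: 5.2
eef_pos: [0.5899, -0.3235, 0.0627]
ee_rot: [3.141, -0.0, -1.712]
force: [-0.5, 0.1, -0.5]
width: 0.0248
gripper_force: 10.0
```

Emit:
{"api": "jog_arm", "payload": {"deltas": [[[0, 0, 0, 0], [0, 0, 0, 0], [0, 0, 0, 0], [0, 0, 0, 0], [0, 0, 0, 0]]], "grip": 45}}

```text
t: 5.82
eef_pos: [0.5898, -0.3235, 0.0628]
ee_rot: [-3.141, -0.0, -1.713]
force: [0.6, 0.5, 1.0]
width: 0.0446
gripper_force: 0.0
```

Emit:
{"api": "jog_arm", "payload": {"deltas": [[[0, 0, -0.4, 0], [0, 0, -1, 0], [0, 0, -2, 0], [0, 0, -3, 0], [0, 0, -3.5, 0], [0, 0, -3.5, 0]]]}}

```text
t: 6.58
eef_pos: [0.5909, -0.324, 0.2764]
ee_rot: [-3.136, -0.001, -1.712]
force: [-1.1, 1.3, -1.5]
width: 0.045
gripper_force: 0.0
```

```bash
python3 - <<'E'
from h import *
import pickle
st(); f=grab_frame('wrist'); save(f,'wrist3'); pickle.dump(f,open('wrist3.pkl','wb'))
H=hsv(f); m=((H[...,0]>20)&(H[...,0]<36)&(H[...,1]>70)&(H[...,2]>190))
print(blobs(f,m,.096,60,(220,120,340,260)))
print(proj(f,(.59,-.319,.096)))
plan((.438,-.111,.25),0)
cv2.imwrite('pics/w3.png',cv2.cvtColor(f['img'],cv2.COLOR_RGB2BGR)[100:300,130:430])
E
```

```text
t 6.58 tcp [ 0.5909 -0.324   0.2764] yaw -98.1 F [-1.1  1.3 -1.5] w 45.0 gf 0.0 q [-0.21  0.33  0.08  0.   -1.32  0.07]
[{'c': (593, -324), 'L': 22, 'W': 19, 'long_deg': -8.0, 'px': (np.int64(283), np.int64(187))}]
(np.float64(286.25562405201185), np.float64(190.26945139285226))
plan [-3.15  3.01  0.39] turn -19.63 q6-> 0.07
```

View pics/w3.png

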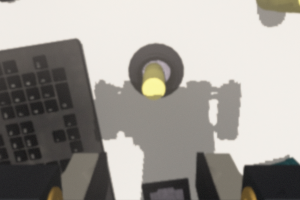

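The glue stick stands in the cup, with its top at about (283,187) and the dark cup around its base. The tape dispenser is next.

Emit:
{"api": "jog_arm", "payload": {"deltas": [[[-0.8, 0.75, -0.4, -1], [-1.6, 1.5, -0.4, -2], [-2.4, 2.3, -0.4, -3.36], [-3.15, 3.01, -0.4, -3.36], [-3.15, 3.01, -0.4, -3.36], [-3.15, 3.01, -0.4, -3.36], [-3.15, 3.01, -0.4, -3.36], [-3.15, 3.01, -0.4, -3.36]]], "grip": 84}}

```text
t: 7.62
eef_pos: [0.4382, -0.1115, 0.2961]
ee_rot: [3.14, -0.0, -1.421]
force: [0.7, -0.8, 0.6]
width: 0.0842
gripper_force: 0.0
```

```bash
python3 - <<'E'
from h import *
import pickle
st(); f=grab_frame('wrist'); save(f,'wrist4'); pickle.dump(f,open('wrist4.pkl','wb'))
H=hsv(f); m=((H[...,0]>80)&(H[...,0]<100)&(H[...,1]>90))
for z in (0,.03): print(blobs(f,m,z,300,(150,60,420,260)))
E
```

```text
t 7.62 tcp [ 0.4382 -0.1115  0.2961] yaw -81.4 F [ 0.7 -0.8  0.6] w 84.2 gf 0.0 q [ 0.19 -0.06 -0.33  0.   -1.3  -0.04]
[]
[]
```

View pics/wrist4.png

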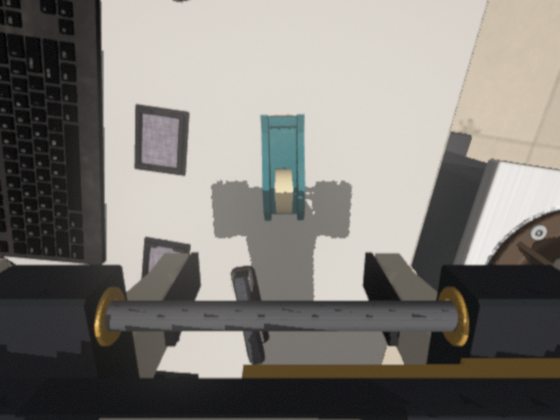

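The dispenser spans x 262–304 and y 114–220, nearly aligned with the tool. My mask failed, so I'm fixing it.

```bash
python3 - <<'E'
from h import *
import pickle
f=pickle.load(open('wrist4.pkl','rb'))
H=hsv(f); print(H[140,283],H[160,267],H[200,267],H[118,283])
m=((H[...,0]>85)&(H[...,0]<112)&(H[...,1]>110)).astype(np.uint8)
m=cv2.morphologyEx(m,cv2.MORPH_CLOSE,np.ones((9,9)))
for z in (0,.02,.04): print(z,blobs(f,m,z,300,(230,90,340,235)))
for r in range(112,226,6):
    c=np.where(m[r,230:340])[0]+230
    if len(c): print(r,c.min(),c.max(),[np.round(onz(f,x,r,.03)[:2]*1000).astype(int).tolist() for x in (c.min(),c.max())])
E
```

```text
[ 91  82 140] [ 91  98 141] [89 61 83] [ 91  78 137]
0 []
0.02 []
0.04 []
```

```bash
python3 - <<'E'
from h import *
import pickle
f=pickle.load(open('wrist4.pkl','rb'))
H=hsv(f)
m=((H[...,0]>80)&(H[...,0]<102)&(H[...,1]>45)).astype(np.uint8)
m=cv2.morphologyEx(m,cv2.MORPH_CLOSE,np.ones((9,9)))
for z in (0,.02,.04): print(z,blobs(f,m,z,300,(230,90,340,235)))
for r in range(112,226,8):
    c=np.where(m[r,230:340])[0]+230
    if len(c): print(r,c.min(),c.max(),[np.round(onz(f,x,r,.03)[:2]*1000).astype(int).tolist() for x in (c.min(),c.max())])
E
```

```text
0 [{'c': (437, -106), 'L': 140, 'W': 57, 'long_deg': -80.2, 'px': (np.int64(283), np.int64(170))}]
0.02 [{'c': (438, -110), 'L': 133, 'W': 55, 'long_deg': -80.2, 'px': (np.int64(283), np.int64(170))}]
0.04 [{'c': (439, -114), 'L': 127, 'W': 52, 'long_deg': -80.2, 'px': (np.int64(283), np.int64(170))}]
120 261 303 [[473, -167], [423, -175]]
128 262 303 [[471, -158], [422, -166]]
136 262 303 [[469, -149], [420, -156]]
144 262 303 [[468, -139], [418, -147]]
152 262 303 [[467, -130], [417, -137]]
160 262 303 [[466, -120], [415, -127]]
168 262 303 [[464, -110], [413, -117]]
176 263 304 [[462, -100], [410, -108]]
184 262 304 [[461, -89], [409, -97]]
192 263 303 [[459, -79], [408, -87]]
200 264 303 [[456, -69], [406, -76]]
208 264 303 [[455, -58], [405, -66]]
216 265 302 [[452, -47], [404, -55]]
```

Emit:
{"api": "jog_arm", "payload": {"deltas": [[[-0.06, -0.01, 0.9, -0.24], [-0.06, -0.01, 1.8, -0.24], [-0.06, -0.01, 2.6, -0.24], [-0.06, -0.01, 3.4, -0.24], [-0.06, -0.01, 4.0, -0.24], [-0.06, -0.01, 4.4, -0.24], [-0.06, -0.01, 4.66, -0.24], [-0.06, -0.01, 4.66, -0.24]]]}}

```text
t: 8.68
eef_pos: [0.4369, -0.1079, 0.0158]
ee_rot: [3.138, -0.0, -1.4]
force: [-0.7, -1.1, 0.4]
width: 0.084
gripper_force: 0.0
```

Emit:
{"api": "jog_arm", "payload": {"deltas": [[[0, 0, 0, 0], [0, 0, 0, 0], [0, 0, 0, 0], [0, 0, 0, 0], [0, 0, 0, 0], [0, 0, 0, 0], [0, 0, 0, 0]]], "grip": 40, "squeeze": 40}}

```text
t: 9.55
eef_pos: [0.4368, -0.1074, 0.0174]
ee_rot: [3.14, 0.0, -1.399]
force: [-4.1, -0.3, 6.3]
width: 0.0519
gripper_force: 40.0
```

Emit:
{"api": "jog_arm", "payload": {"deltas": [[[0, 0, -0.2, 0], [0, 0, -0.6, 0], [0, 0, -1.1, 0], [0, 0, -1.6, 0], [0, 0, -2.1, 0], [0, 0, -2.6, 0], [0, 0, -3.05, 0], [0, 0, -3.05, 0]]], "squeeze": 55}}

```text
t: 10.55
eef_pos: [0.4388, -0.1069, 0.2022]
ee_rot: [-3.137, 0.0, -1.398]
force: [-0.1, 0.9, -5.9]
width: 0.0514
gripper_force: 55.0
```

Emit:
{"api": "jog_arm", "payload": {"deltas": [[[-0.2, -0.1, 0, 0], [-0.7, -0.33, 0, 0.2], [-1.3, -0.6, 0, 0.4], [-1.9, -0.9, 0, 0.6], [-2.5, -1.2, 0, 0.8], [-3.1, -1.5, 0, 1], [-3.7, -1.75, 0, 1.2], [-4.3, -2.03, 0, 1.42]]]}}

```text
t: 11.55
eef_pos: [0.5126, 0.1695, 0.1983]
ee_rot: [3.139, -0.001, -1.523]
force: [1.1, 0.4, -4.4]
width: 0.0515
gripper_force: 55.0
```

```bash
python3 - <<'E'
from h import *
st(); plan((.56,.335,.18),-87.3)
E
```

```text
t 11.55 tcp [0.5126 0.1695 0.1983] yaw -87.2 F [ 1.1  0.4 -4.4] w 51.5 gf 55.0 q [ 0.68  0.16 -0.33 -0.   -1.09 -0.63]
plan [-2.72 -0.92  0.3 ] turn 0.01 q6-> -0.63
```

Emit:
{"api": "jog_arm", "payload": {"deltas": [[[-0.3, -0.1, 0, 0], [-0.8, -0.27, 0, 0], [-1.4, -0.47, 0, 0], [-2.0, -0.67, 0.1, 0], [-2.45, -0.83, 0.2, 0], [-2.72, -0.92, 0.3, 0], [-2.72, -0.92, 0.3, 0], [-2.72, -0.92, 0.3, 0]]]}}

```text
t: 12.55
eef_pos: [0.5603, 0.3328, 0.1817]
ee_rot: [3.141, -0.001, -1.523]
force: [-0.0, 0.4, -3.7]
width: 0.0516
gripper_force: 55.0
```

```bash
python3 - <<'E'
from h import *
import pickle
st(); f=grab_frame('wrist'); save(f,'wrist5'); pickle.dump(f,open('wrist5.pkl','wb'))
g=grab_frame('top'); pickle.dump(g,open('top5.pkl','wb'))
E
```

```text
t 12.55 tcp [0.5603 0.3328 0.1817] yaw -87.2 F [-0.   0.4 -3.7] w 51.6 gf 55.0 q [ 0.83  0.35 -0.1  -0.   -1.12 -0.79]
```

View pics/wrist5.png

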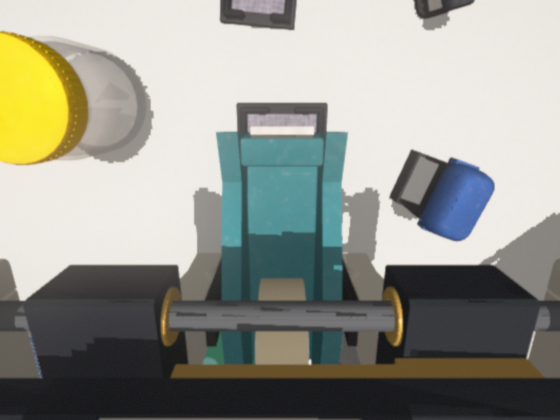

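The wrist view shows the dispenser held level. The near end of the wide dock spans x 237–327, with its outer edge at row 103, and the dispenser's near end is at row 132, x 218–347.

```bash
python3 - <<'E'
from h import *
import pickle
f=pickle.load(open('wrist5.pkl','rb')); H=hsv(f); v=H[...,2].astype(int)
m=v<130
for r in (106,112,118,124):
    c=np.where(m[r,200:360])[0]+200; print(r,c.min(),c.max(),onz(f,c.min(),r,.015)[:2].round(4),onz(f,c.max(),r,.015)[:2].round(4))
col=np.where(m[80:130,300])[0]+80; print(col.min(),onz(f,283,col.min(),.015)[:2],onz(f,283,col.min(),.0)[:2])
t=((H[...,0]>80)&(H[...,0]<102)&(H[...,1]>45))
for r in (136,145,170,200,230):
    c=np.where(t[r,190:370])[0]+190; print('disp',r,c.min(),c.max())
    mid=(c.min()+c.max())/2; print(onz(f,mid,r,.19)[:2].round(4))
# recess near-side inner edge (felt -> lip): felt bright rows
print(v[100:132:2,283])
E
```

```text
106 237 326 [0.6064 0.2569] [0.5257 0.253 ]
112 237 326 [0.6063 0.2622] [0.5253 0.2582]
118 238 325 [0.6054 0.2674] [0.5257 0.2635]
124 238 325 [0.6053 0.2728] [0.5253 0.2689]
103 [0.56483826 0.25229923] [0.56475421 0.25241474]
disp 136 217 346
[0.5658 0.2645]
disp 145 218 345
[0.5656 0.2683]
disp 170 221 342
[0.5651 0.2792]
disp 200 222 341
[0.5644 0.293 ]
disp 230 222 341
[0.5637 0.3076]
[238 190  96  98  97  95  99 151 178 173 175 173 172 210 239 241]
```

Emit:
{"api": "jog_arm", "payload": {"deltas": [[[-0.05, 0, 0.4, 0], [-0.05, 0, 0.9, 0], [-0.05, 0, 1.4, 0], [-0.05, 0, 1.85, 0], [-0.05, 0, 2.15, 0], [-0.05, 0, 2.35, 0], [-0.05, 0, 2.48, 0], [-0.05, 0, 2.48, 0]]]}}

```text
t: 13.65
eef_pos: [0.5606, 0.3365, 0.0333]
ee_rot: [3.141, -0.0, -1.522]
force: [0.3, -0.4, -5.0]
width: 0.0517
gripper_force: 55.0
```

Emit:
{"api": "jog_arm", "payload": {"deltas": [[[0, 0, 0.05, 0], [0, 0, 0.1, 0], [0, 0, 0.15, 0], [0, 0, 0.15, 0]]]}}

```text
t: 14.15
eef_pos: [0.5604, 0.3364, 0.0241]
ee_rot: [3.141, -0.0, -1.522]
force: [-0.1, 0.5, -5.7]
width: 0.0515
gripper_force: 55.0
```

Emit:
{"api": "jog_arm", "payload": {"deltas": [[[0, 0, 0.02, 0], [0, 0, 0.03, 0], [0, 0, 0.03, 0]]]}}

```text
t: 14.52
eef_pos: [0.5606, 0.3366, 0.0225]
ee_rot: [-3.142, -0.0, -1.522]
force: [-0.1, -0.4, -5.4]
width: 0.0519
gripper_force: 55.0
```

Emit:
{"api": "jog_arm", "payload": {"deltas": [[[0, 0, 0, 0], [0, 0, 0, 0], [0, 0, 0, 0], [0, 0, 0, 0], [0, 0, 0, 0], [0, 0, 0, 0]]], "grip": 80}}

```text
t: 15.28
eef_pos: [0.5606, 0.3366, 0.0225]
ee_rot: [-3.142, -0.0, -1.522]
force: [-1.2, -0.1, 0.5]
width: 0.0798
gripper_force: 0.0
```

Emit:
{"api": "jog_arm", "payload": {"deltas": [[[0, 0, -0.4, 0], [0, 0, -1, 0], [0, 0, -2, 0], [0, 0, -3, 0], [0, 0, -4, 0], [0, 0, -4.7, 0], [0, 0, -4.7, 0]]]}}

```text
t: 16.15
eef_pos: [0.5619, 0.3374, 0.3093]
ee_rot: [-3.136, 0.005, -1.522]
force: [0.0, -0.0, -1.4]
width: 0.0798
gripper_force: 0.0
```

```bash
python3 - <<'E'
from h import *
import pickle
st(); f=grab_frame('wrist'); save(f,'wrist6'); pickle.dump(f,open('wrist6.pkl','wb'))
plan((.423,.309,.30),-15)
E
```

```text
t 16.15 tcp [0.5619 0.3374 0.3093] yaw -87.2 F [ 0.  -0.  -1.4] w 79.8 gf 0.0 q [ 0.84  0.28  0.09  0.   -1.37 -0.79]
plan [0.35 2.32 0.1 ] turn -14.45 q6-> -0.79
```

View pics/wrist6.png

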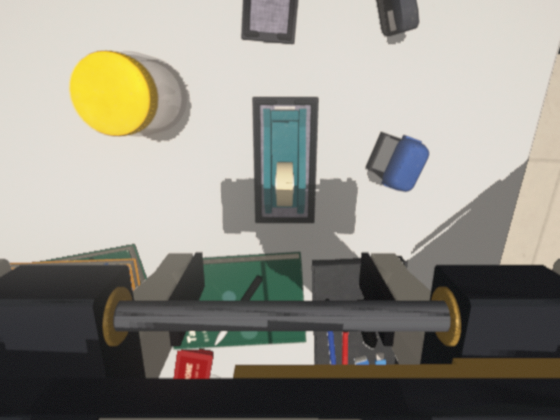

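The dispenser sits inside the wide dock, with felt visible all round it (dock x 253–317, y 97–222). The stamp's blue grip is at (405,163), so I'm going over it.

Emit:
{"api": "jog_arm", "payload": {"deltas": [[[0.1, 0.7, 0.05, 1], [0.2, 1.5, 0.1, 2.4], [0.35, 2.32, 0.1, 3.66], [0.35, 2.32, 0.1, 3.66], [0.35, 2.32, 0.1, 3.66], [0.35, 2.32, 0.1, 3.66]]], "grip": 70}}

```text
t: 16.95
eef_pos: [0.4231, 0.309, 0.2978]
ee_rot: [3.141, -0.001, -1.842]
force: [0.7, 0.4, -0.6]
width: 0.0698
gripper_force: 0.0
```

```bash
python3 - <<'E'
from h import *
import pickle
st(); f=grab_frame('wrist'); save(f,'wrist7'); pickle.dump(f,open('wrist7.pkl','wb'))
H=hsv(f); m=((H[...,0]>100)&(H[...,0]<130)&(H[...,1]>100)).astype(np.uint8)
for z in (.08,.102): print(z,blobs(f,m,z,300,(150,60,420,255)))
g=pickle.load(open('wrist6.pkl','rb')); H=hsv(g); m=((H[...,0]>100)&(H[...,0]<130)&(H[...,1]>100)).astype(np.uint8)
for z in (.08,.102): print('w6',z,blobs(g,m,z,300,(350,100,460,220)))
print(proj(f,(.423,.309,.102)))
E
```

```text
t 16.95 tcp [0.4231 0.309  0.2978] yaw -105.5 F [ 0.7  0.4 -0.6] w 69.8 gf 0.0 q [ 1.01  0.07 -0.2  -0.   -1.3  -1.28]
0.08 [{'c': (425, 311), 'L': 27, 'W': 26, 'long_deg': -15.5, 'px': (np.int64(283), np.int64(180))}]
0.102 [{'c': (424, 306), 'L': 26, 'W': 25, 'long_deg': -15.5, 'px': (np.int64(283), np.int64(180))}]
w6 0.08 [{'c': (422, 320), 'L': 56, 'W': 29, 'long_deg': 72.7, 'px': (np.int64(408), np.int64(165))}]
w6 0.102 [{'c': (430, 316), 'L': 53, 'W': 28, 'long_deg': 72.7, 'px': (np.int64(408), np.int64(165))}]
(np.float64(283.56446580378474), np.float64(182.0084583556556))
```

View pics/wrist7.png

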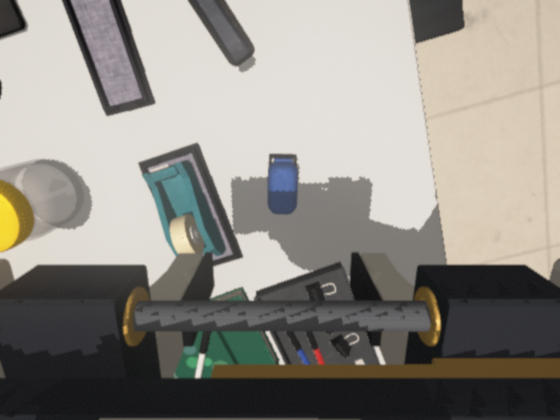

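The grip spans x 268–299 and y about 160–214, upright in the image and so aligned with the tool. The shadow split the mask, so I'm loosening it.

```bash
python3 - <<'E'
from h import *
import pickle
f=pickle.load(open('wrist7.pkl','rb')); H=hsv(f)
m=((H[...,0]>100)&(H[...,0]<135)&(H[...,1]>70)).astype(np.uint8)
for z in (.08,.102): print(z,blobs(f,m,z,300,(240,140,330,230)))
for r in range(150,222,5):
    c=np.where(m[r,240:330])[0]+240
    if len(c): print(r,c.min(),c.max(),onz(f,(c.min()+c.max())/2,r,.095)[:2].round(4),H[r,283])
E
```

```text
0.08 [{'c': (427, 318), 'L': 61, 'W': 32, 'long_deg': 74.5, 'px': (np.int64(282), np.int64(185))}]
0.102 [{'c': (426, 313), 'L': 58, 'W': 30, 'long_deg': 74.5, 'px': (np.int64(282), np.int64(185))}]
160 275 291 [0.4176 0.2875] [111 106 166]
165 272 293 [0.4196 0.2925] [112  90 128]
170 269 296 [0.421  0.2976] [112 108 167]
175 269 296 [0.4225 0.3029] [111 111 172]
180 269 296 [0.4239 0.3081] [112 113 167]
185 269 296 [0.4254 0.3135] [111 118 167]
190 269 295 [0.4274 0.3187] [111 107 138]
195 269 295 [0.4289 0.3241] [112  83 101]
200 270 295 [0.4299 0.3297] [112  88  99]
205 269 294 [0.4325 0.335 ] [113  82  99]
210 272 292 [0.4335 0.3407] [112  85  96]
```

Emit:
{"api": "jog_arm", "payload": {"deltas": [[[-0.09, -0.03, 0.8, 0], [-0.09, -0.03, 1.7, 0], [-0.09, -0.03, 2.5, 0], [-0.09, -0.03, 3.1, 0], [-0.09, -0.03, 3.5, 0], [-0.09, -0.03, 3.73, 0], [-0.09, -0.03, 3.73, 0], [-0.09, -0.03, 3.73, 0]]]}}

```text
t: 18.0
eef_pos: [0.4263, 0.3141, 0.0756]
ee_rot: [-3.141, 0.001, -1.842]
force: [-0.3, -0.8, 0.7]
width: 0.0704
gripper_force: 0.0
```

Emit:
{"api": "jog_arm", "payload": {"deltas": [[[0, 0, 0, 0], [0, 0, 0, 0], [0, 0, 0, 0], [0, 0, 0, 0], [0, 0, 0, 0], [0, 0, 0, 0]]], "grip": 20, "squeeze": 20}}

```text
t: 18.75
eef_pos: [0.4258, 0.3136, 0.0749]
ee_rot: [-3.142, 0.0, -1.842]
force: [-1.4, -1.3, 1.7]
width: 0.0334
gripper_force: 20.0
```

Emit:
{"api": "jog_arm", "payload": {"deltas": [[[0, 0, -0.2, 0], [0, 0, -0.8, 0], [0, 0, -1.5, 0], [0, 0, -2.2, 0], [0, 0, -2.5, 0], [0, 0, -2.5, 0]]]}}

```text
t: 19.5
eef_pos: [0.4261, 0.3141, 0.2267]
ee_rot: [-3.14, 0.003, -1.842]
force: [-0.1, -1.2, -1.9]
width: 0.0334
gripper_force: 20.0
```

```bash
python3 - <<'E'
from h import *
st(); plan((.598,-.120,.22),-91.6)
E
```

```text
t 19.5 tcp [0.4261 0.3141 0.2267] yaw -105.5 F [-0.1 -1.2 -1.9] w 33.4 gf 20.0 q [ 1.01  0.12 -0.31  0.   -1.14 -1.28]
plan [ 6.21 -4.7   0.1 ] turn -2.78 q6-> -1.28
```

Emit:
{"api": "jog_arm", "payload": {"deltas": [[[0.3, -0.2, 0, 0], [0.9, -0.65, 0, -0.4], [1.6, -1.2, 0, -0.8], [2.4, -1.8, 0, -1.2], [3.2, -2.4, 0, -1.6], [4.0, -3.0, 0, -2], [4.7, -3.6, 0, -2.4], [5.3, -4.0, 0.1, -2.78]]]}}

```text
t: 20.5
eef_pos: [0.5717, -0.0601, 0.2175]
ee_rot: [3.14, -0.0, -1.599]
force: [1.0, 1.0, -1.4]
width: 0.0332
gripper_force: 20.0
```

Emit:
{"api": "jog_arm", "payload": {"deltas": [[[0, 0, 0, 0]]]}}

```text
t: 20.62
eef_pos: [0.5708, -0.0606, 0.2163]
ee_rot: [3.137, -0.001, -1.603]
force: [-0.4, 0.2, -2.6]
width: 0.0332
gripper_force: 20.0
```

```bash
python3 - <<'E'
from h import *
import pickle
st(); plan((.598,-.120,.20),-91.6); f=grab_frame('wrist'); save(f,'wrist8'); pickle.dump(f,open('wrist8.pkl','wb'))
H=hsv(f); v=cv2.GaussianBlur(H[...,2],(3,3),0).astype(int)
x=proj(f,(.598,-.12,.01)); print(x); x=np.round(x).astype(int)
print(blobs(f,v<130,.012,300,(x[0]-75,x[1]-80,x[0]+75,x[1]+60)))
E
```

```text
t 20.62 tcp [ 0.5708 -0.0606  0.2163] yaw -91.9 F [-0.4  0.2 -2.6] w 33.2 gf 20.0 q [ 0.23  0.2  -0.23 -0.   -1.14 -0.27]
plan [ 0.97 -0.49  0.27] turn -0.05 q6-> -0.27
(np.float64(254.62708600758273), np.float64(124.99394998539375))
[{'c': (672, -101), 'L': 82, 'W': 10, 'long_deg': 83.0, 'px': (np.int64(182), np.int64(147))}, {'c': (599, -120), 'L': 80, 'W': 64, 'long_deg': -89.6, 'px': (np.int64(253), np.int64(123))}]
```

Emit:
{"api": "jog_arm", "payload": {"deltas": [[[0.3, -0.15, 0, -0.1], [0.7, -0.35, 0, -0.26], [0.97, -0.5, 0, -0.26], [0.97, -0.5, 0, -0.26], [0.97, -0.5, 0.4, -0.26], [0.97, -0.5, 0.8, -0.26], [0.97, -0.5, 1.0, -0.26], [0.97, -0.5, 1.0, -0.26]]]}}

```text
t: 21.68
eef_pos: [0.5997, -0.1157, 0.1582]
ee_rot: [3.14, -0.0, -1.576]
force: [0.6, -0.3, -0.7]
width: 0.0329
gripper_force: 20.0
```

```bash
python3 - <<'E'
from h import *
import pickle
st(); plan((.5987,-.120,.081),-90.6); f=grab_frame('wrist'); save(f,'wrist9'); pickle.dump(f,open('wrist9.pkl','wb'))
g=grab_frame('top'); save(g,'top9'); pickle.dump(g,open('top9.pkl','wb'))
E
```

```text
t 21.68 tcp [ 0.5997 -0.1157  0.1582] yaw -90.3 F [ 0.6 -0.3 -0.7] w 32.9 gf 20.0 q [ 0.13  0.31 -0.23 -0.   -1.04 -0.13]
plan [0.07 0.01 1.29] turn 0.06 q6-> -0.13
```

View pics/wrist9.png

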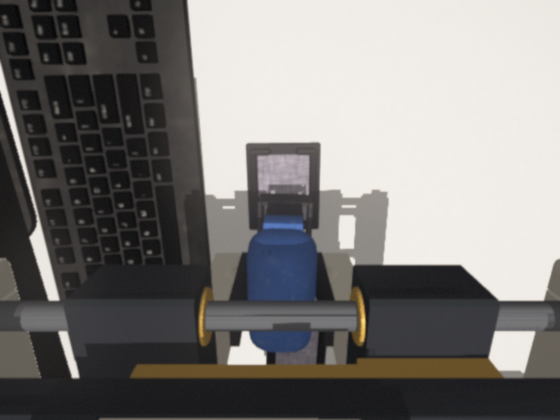

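The wrist view shows the dock at x 247–321, y 142–230, with the stamp upright and its foot edge at about row 186–205, x 262–305.

```bash
python3 - <<'E'
from h import *
import pickle
f=pickle.load(open('wrist9.pkl','rb')); H=hsv(f); v=H[...,2].astype(int)
print('foot edge expected',[np.round(proj(f,(.5997+dx,-.1157-.026,.083))) for dx in (.018,-.018)])
print(v[140:216:3,283]); print(v[195,240:330:3])
print('dock outer near corners exp',[np.round(proj(f,(.5987+dx,-.120-.042,.012))) for dx in (.034,-.034)])
g=pickle.load(open('wrist8.pkl','rb'))
b=cv2.GaussianBlur(hsv(f)[...,2],(3,3),0)
for r in (160,175,215,225):
    c=np.where(b[r,225:340]<130)[0]+225; print(r,c.min(),c.max(),onz(f,c.min(),r,.015)[:2].round(4),onz(f,c.max(),r,.015)[:2].round(4))
print('near edge',onz(f,283,142.5,.015)[:2],'felt',onz(f,283,154,.005)[:2])
E
```

```text
foot edge expected [array([258., 186.]), array([310., 186.])]
[240 129  96  96  94 160 186 189 186 179 174 172 181 168 164 112 103 104
  67  58  58  57  51  52  54  76]
[145 144 140  65  63  60  75  65  59  60  59  59  60  57  59  60  61  61
  60  63  73  63  88  68  64  63  74 145 145 146]
dock outer near corners exp [array([246., 144.]), array([323., 144.])]
160 247 318 [ 0.6319 -0.1485] [ 0.5693 -0.1481]
175 248 318 [ 0.6315 -0.135 ] [ 0.5689 -0.1347]
215 248 319 [ 0.6328 -0.0973] [ 0.5669 -0.0969]
225 248 319 [ 0.6331 -0.0874] [ 0.5666 -0.087 ]
near edge [ 0.60007472 -0.16355545] felt [ 0.60005609 -0.15207575]
```

Emit:
{"api": "jog_arm", "payload": {"deltas": [[[0.09, 0, 0.3, 0], [0.09, 0, 0.6, 0], [0.09, 0, 0.9, 0], [0.09, 0, 1.1, 0], [0.09, 0, 1.2, 0], [0.09, 0, 1.26, 0], [0.09, 0, 1.28, 0], [0.09, 0, 1.28, 0]]]}}

```text
t: 22.78
eef_pos: [0.6004, -0.1215, 0.0823]
ee_rot: [-3.141, 0.0, -1.576]
force: [-0.7, -0.1, -1.7]
width: 0.0333
gripper_force: 20.0
```

Emit:
{"api": "jog_arm", "payload": {"deltas": [[[0, 0, 0, 0], [0, 0, 0, 0], [0, 0, 0, 0], [0, 0, 0, 0], [0, 0, 0, 0], [0, 0, 0, 0]]], "grip": 70}}

```text
t: 23.52
eef_pos: [0.6002, -0.1215, 0.0819]
ee_rot: [3.142, 0.0, -1.576]
force: [0.8, 0.5, 0.2]
width: 0.0704
gripper_force: 0.0
```

Emit:
{"api": "jog_arm", "payload": {"deltas": [[[0, 0, -0.4, 0], [0, 0, -1, 0], [0, 0, -2, 0], [0, 0, -3, 0], [0, 0, -3.5, 0], [0, 0, -3.5, 0]]]}}

```text
t: 24.28
eef_pos: [0.6014, -0.1216, 0.2953]
ee_rot: [-3.136, 0.0, -1.576]
force: [-0.1, -0.2, -1.3]
width: 0.0698
gripper_force: 0.0
```

```bash
python3 - <<'E'
from h import *
import pickle
st(); f=grab_frame('wrist'); save(f,'wrist10'); pickle.dump(f,open('wrist10.pkl','wb'))
H=hsv(f); m=((H[...,0]>100)&(H[...,0]<135)&(H[...,1]>70)).astype(np.uint8)
print('grip',blobs(f,m,.107,200,(200,100,360,260)))
v=cv2.GaussianBlur(H[...,2],(3,3),0).astype(int)
print('dock',blobs(f,v<130,.012,300,(240,120,330,240)))
plan((.450,.108,.28),-71.5)
E
```

```text
t 24.27 tcp [ 0.6014 -0.1216  0.2953] yaw -90.3 F [-0.1 -0.2 -1.3] w 69.8 gf 0.0 q [ 0.12  0.22 -0.03  0.   -1.32 -0.12]
grip [{'c': (600, -123), 'L': 58, 'W': 30, 'long_deg': 89.8, 'px': (np.int64(285), np.int64(181))}]
dock [{'c': (600, -111), 'L': 100, 'W': 68, 'long_deg': 89.7, 'px': (np.int64(286), np.int64(170))}]
plan [-3.81  2.53  0.21] turn -3.77 q6-> -0.12
```

The stamp is seated: its grip measures 58×30 mm at (600,-123), at the expected height. The stapler is next.

Emit:
{"api": "jog_arm", "payload": {"deltas": [[[-0.8, 0.5, 0.1, -0.8], [-1.6, 1.05, 0.2, -1.6], [-2.4, 1.6, 0.2, -2.4], [-3.2, 2.1, 0.2, -3.2], [-3.81, 2.53, 0.2, -3.77], [-3.81, 2.53, 0.2, -3.77], [-3.81, 2.53, 0.2, -3.77], [-3.81, 2.53, 0.2, -3.77]]], "grip": 60}}

```text
t: 25.32
eef_pos: [0.4499, 0.1072, 0.2793]
ee_rot: [3.14, -0.0, -1.249]
force: [0.1, 0.4, 0.9]
width: 0.0602
gripper_force: 0.0
```

```bash
python3 - <<'E'
from h import *
import pickle
st(); f=grab_frame('wrist'); save(f,'wrist11'); pickle.dump(f,open('wrist11.pkl','wb'))
H=hsv(f); v=cv2.GaussianBlur(H[...,2],(3,3),0).astype(int)
for t in (80,100,120):
  for z in (0.,.053): print(t,z,blobs(f,v<t,z,400,(225,85,345,250)))
E
```

```text
t 25.32 tcp [0.4499 0.1072 0.2793] yaw -71.6 F [0.1 0.4 0.9] w 60.2 gf 0.0 q [ 0.66 -0.03 -0.35 -0.   -1.26 -0.34]
80 0.0 [{'c': (441, 152), 'L': 82, 'W': 34, 'long_deg': -73.3, 'px': (np.int64(279), np.int64(198))}]
80 0.053 [{'c': (445, 137), 'L': 72, 'W': 30, 'long_deg': -73.3, 'px': (np.int64(279), np.int64(198))}]
100 0.0 [{'c': (451, 119), 'L': 152, 'W': 37, 'long_deg': -72.4, 'px': (np.int64(279), np.int64(167))}]
100 0.053 [{'c': (454, 108), 'L': 134, 'W': 32, 'long_deg': -72.4, 'px': (np.int64(279), np.int64(167))}]
120 0.0 [{'c': (451, 119), 'L': 155, 'W': 40, 'long_deg': -70.9, 'px': (np.int64(279), np.int64(169))}]
120 0.053 [{'c': (454, 108), 'L': 136, 'W': 35, 'long_deg': -70.9, 'px': (np.int64(279), np.int64(169))}]
```

View pics/wrist11.png

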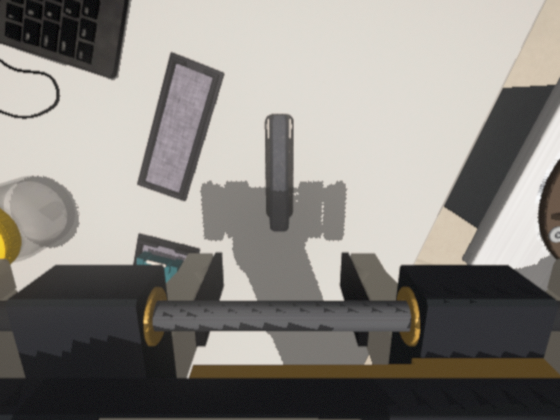

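The stapler spans x 265–294, y 114–231, aligned with the tool, and the narrow dock is at about (180,127). I'm grasping it.

Emit:
{"api": "jog_arm", "payload": {"deltas": [[[0.01, -0.07, 0.8, 0], [0.01, -0.07, 1.7, 0], [0.01, -0.07, 2.5, 0], [0.01, -0.07, 3.2, 0], [0.01, -0.07, 3.7, 0], [0.01, -0.07, 4.0, 0], [0.01, -0.07, 4.14, 0], [0.01, -0.07, 4.14, 0]]]}}

```text
t: 26.38
eef_pos: [0.4539, 0.1082, 0.0312]
ee_rot: [3.141, -0.0, -1.248]
force: [-0.1, 0.0, -0.0]
width: 0.0599
gripper_force: 0.0
```

Emit:
{"api": "jog_arm", "payload": {"deltas": [[[0, 0, 0, 0], [0, 0, 0, 0], [0, 0, 0, 0], [0, 0, 0, 0], [0, 0, 0, 0], [0, 0, 0, 0]]], "grip": 12, "squeeze": 35}}

```text
t: 27.12
eef_pos: [0.4538, 0.1087, 0.0317]
ee_rot: [3.141, -0.0, -1.247]
force: [-1.7, 0.8, 4.4]
width: 0.0221
gripper_force: 35.0
```

Emit:
{"api": "jog_arm", "payload": {"deltas": [[[0, 0, -0.2, 0], [0, 0, -0.6, 0], [0, 0, -1.1, 0], [0, 0, -1.7, 0], [0, 0, -2.2, 0], [0, 0, -2.2, 0]]]}}

```text
t: 27.88
eef_pos: [0.4551, 0.1095, 0.1664]
ee_rot: [-3.136, 0.001, -1.247]
force: [0.6, -0.5, -2.1]
width: 0.0219
gripper_force: 35.0
```

```bash
python3 - <<'E'
from h import *
import pickle
st(); plan((.587,.103,.165),-93.5)
f=pickle.load(open('wrist11.pkl','rb')); H=hsv(f); v=cv2.GaussianBlur(H[...,2],(3,3),0).astype(int)
for t in (130,185): print(blobs(f,v<t,.012,1000,(125,40,232,208)))
E
```

```text
t 27.88 tcp [0.4551 0.1095 0.1664] yaw -71.5 F [ 0.6 -0.5 -2.1] w 21.9 gf 35.0 q [ 0.66  0.06 -0.52  0.   -0.98 -0.34]
plan [ 0.8  -2.05  0.03] turn 4.41 q6-> -0.34
[{'c': (585, 102), 'L': 165, 'W': 64, 'long_deg': 87.9, 'px': (np.int64(179), np.int64(126))}]
[{'c': (585, 102), 'L': 168, 'W': 66, 'long_deg': 87.8, 'px': (np.int64(179), np.int64(126))}]
```

Emit:
{"api": "jog_arm", "payload": {"deltas": [[[0.15, -0.4, 0, 0.8], [0.35, -0.9, 0, 1.8], [0.55, -1.4, 0, 2.8], [0.7, -1.8, 0, 3.7], [0.8, -2.05, 0, 4.26], [0.8, -2.05, 0, 4.26], [0.8, -2.05, 0, 4.26], [0.8, -2.05, 0, 4.26]]]}}

```text
t: 28.88
eef_pos: [0.585, 0.1024, 0.1637]
ee_rot: [3.142, 0.0, -1.618]
force: [-0.5, -0.6, -1.6]
width: 0.022
gripper_force: 35.0
```

```bash
python3 - <<'E'
from h import *
import pickle
st(); f=grab_frame('wrist'); save(f,'wrist12'); pickle.dump(f,open('wrist12.pkl','wb'))
H=hsv(f); v=cv2.GaussianBlur(H[...,2],(3,3),0).astype(int)
p=arm.get_state()['eef_pos']
x0,y0=proj(f,(.586,.0175,.015)); print('near end exp',x0,y0)
print(v[int(y0)-12:int(y0)+50:2,284].tolist())
for r in range(int(y0)-4,int(y0)+70,8):
    c=np.where(v[r,225:345]<135)[0]+225
    if len(c): print(r,c.min(),c.max(),onz(f,c.min(),r,.015)[:2].round(4),onz(f,c.max(),r,.015)[:2].round(4), v[r,244:330:4].tolist())
print('stapler base near end exp',[np.round(proj(f,(p[0]+dx,p[1]-.069,p[2]-.0317+.004))) for dx in (.018,-.018)],[np.round(proj(f,(p[0]+dx,p[1]-.069,p[2]-.0317+.05))) for dx in (.012,-.012)])
cv2.imwrite('pics/w12.png',cv2.cvtColor(f['img'],cv2.COLOR_RGB2BGR)[60:330,120:440])
E
```

```text
t 28.88 tcp [0.585  0.1024 0.1637] yaw -92.7 F [-0.5 -0.6 -1.6] w 22.0 gf 35.0 q [ 0.5   0.27 -0.26 -0.   -1.04 -0.55]
near end exp 278.218805852533 97.69169519700664
[241, 241, 241, 241, 241, 241, 239, 200, 116, 104, 103, 102, 102, 123, 164, 169, 166, 165, 166, 163, 171, 181, 168, 114, 90, 94, 97, 106, 110, 110, 111]
101 246 315 [0.6136 0.0189] [0.5548 0.0217] [172, 127, 128, 127, 118, 117, 117, 116, 116, 116, 116, 112, 110, 110, 111, 111, 112, 112, 150, 241, 241, 241]
109 245 315 [0.615  0.0254] [0.5549 0.0282] [140, 96, 95, 95, 93, 91, 95, 103, 103, 103, 102, 102, 97, 89, 89, 90, 92, 92, 137, 241, 241, 241]
117 245 315 [0.6155 0.032 ] [0.555  0.0349] [156, 93, 91, 169, 182, 182, 178, 182, 181, 177, 166, 173, 180, 179, 177, 174, 88, 89, 137, 240, 241, 240]
125 245 315 [0.616  0.0387] [0.5551 0.0416] [168, 93, 89, 157, 172, 178, 173, 178, 178, 176, 171, 177, 183, 181, 179, 166, 86, 87, 148, 241, 241, 241]
133 246 315 [0.6157 0.0456] [0.5552 0.0484] [185, 91, 88, 138, 104, 92, 92, 91, 91, 91, 90, 90, 90, 91, 92, 107, 83, 86, 166, 240, 241, 240]
141 246 315 [0.6162 0.0525] [0.5554 0.0554] [206, 91, 92, 119, 105, 88, 97, 113, 111, 112, 110, 108, 108, 92, 85, 106, 107, 88, 166, 240, 240, 240]
149 246 315 [0.6168 0.0595] [0.5555 0.0624] [213, 92, 144, 215, 101, 88, 107, 113, 113, 113, 112, 112, 111, 103, 85, 111, 223, 125, 169, 240, 240, 240]
157 246 315 [0.6174 0.0666] [0.5556 0.0695] [222, 93, 173, 215, 93, 89, 116, 115, 114, 113, 112, 113, 111, 109, 83, 95, 227, 153, 180, 240, 240, 240]
165 247 305 [0.617  0.0739] [0.5647 0.0763] [235, 94, 222, 219, 90, 90, 115, 114, 114, 114, 112, 112, 115, 114, 83, 93, 234, 177, 195, 240, 240, 240]
stapler base near end exp [array([245., 130.]), array([313., 126.])] [array([249., 139.]), array([309., 136.])]
```

View pics/w12.png

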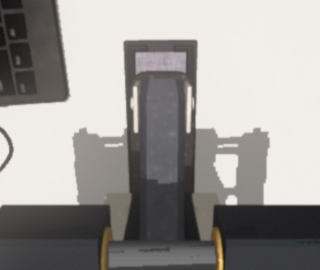

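The crop shows the stapler held over the narrow dock. The dock's near end is at full-frame row 100, x 245–316, and the stapler nose starts at row 131, x 257–307, needing about 3 mm more in x.

Emit:
{"api": "jog_arm", "payload": {"deltas": [[[-0.02, -0.05, 0.2, -0.06], [-0.02, -0.05, 0.6, -0.06], [-0.02, -0.05, 1.0, -0.06], [-0.02, -0.05, 1.4, -0.06], [-0.02, -0.05, 1.7, -0.06], [-0.02, -0.05, 1.85, -0.06], [-0.02, -0.05, 1.85, -0.06]]]}}

```text
t: 29.8
eef_pos: [0.5884, 0.1032, 0.0518]
ee_rot: [3.14, -0.001, -1.614]
force: [1.4, 0.2, -1.3]
width: 0.0221
gripper_force: 35.0
```

```bash
python3 - <<'E'
from h import *
import pickle
st(); f=grab_frame('wrist'); save(f,'wrist13'); pickle.dump(f,open('wrist13.pkl','wb'))
H=hsv(f); v=H[...,2].astype(int)
p=arm.get_state()['eef_pos']; u=p[2]-.0317
print(np.round([proj(f,(.5848,.020,.0)),proj(f,(.5848,.030,.005)),proj(f,(p[0]-.003,p[1]-.069,u))]))
print(v[20:130:2,284].tolist())
for r in (60,75,90,100,110): print(r,v[r,215:345:3].tolist())
E
```

```text
t 29.8 tcp [0.5884 0.1032 0.0518] yaw -92.5 F [ 1.4  0.2 -1.3] w 22.1 gf 35.0 q [ 0.5   0.4  -0.37 -0.   -0.8  -0.54]
[[285. 100.]
 [286. 118.]
 [285. 128.]]
[240, 240, 240, 240, 239, 240, 241, 241, 240, 240, 240, 240, 240, 241, 242, 241, 242, 241, 241, 242, 241, 241, 241, 241, 241, 241, 241, 241, 241, 240, 240, 241, 240, 240, 240, 240, 240, 240, 238, 173, 93, 99, 98, 97, 97, 95, 93, 94, 111, 165, 172, 176, 176, 173, 163]
60 [241, 240, 241, 242, 241, 242, 242, 242, 242, 241, 241, 241, 241, 241, 241, 242, 241, 241, 240, 242, 241, 241, 241, 241, 241, 241, 242, 241, 241, 241, 240, 241, 241, 242, 242, 242, 242, 242, 241, 242, 242, 241, 241, 241]
75 [240, 241, 241, 241, 240, 241, 241, 241, 241, 241, 241, 241, 241, 241, 241, 240, 240, 241, 240, 240, 240, 240, 240, 241, 241, 242, 241, 241, 241, 241, 241, 240, 242, 241, 241, 242, 240, 241, 241, 241, 241, 240, 241, 241]
90 [241, 241, 241, 241, 240, 240, 240, 240, 240, 241, 240, 240, 240, 240, 241, 241, 241, 240, 240, 240, 241, 240, 239, 240, 240, 240, 241, 241, 240, 240, 240, 240, 241, 240, 241, 241, 240, 240, 241, 242, 240, 240, 240, 241]
100 [241, 241, 242, 241, 239, 120, 103, 101, 101, 100, 98, 98, 98, 97, 95, 95, 96, 94, 94, 93, 93, 94, 94, 93, 91, 94, 92, 93, 92, 93, 93, 94, 92, 94, 94, 95, 95, 94, 96, 96, 96, 97, 121, 240]
110 [241, 241, 242, 241, 238, 104, 102, 96, 99, 98, 98, 99, 96, 96, 95, 94, 86, 85, 99, 97, 96, 96, 96, 95, 95, 95, 96, 95, 95, 96, 82, 84, 93, 92, 94, 92, 93, 93, 92, 95, 93, 93, 112, 240]
```

```bash
python3 - <<'E'
from h import *
import pickle
f=pickle.load(open('wrist13.pkl','rb')); v=hsv(f)[...,2].astype(int)
print(v[114:170:2,284].tolist(), v[114:170:2,262].tolist())
for r in (122,128,134,142,150,160,175): print(r,v[r,220:352:3].tolist())
for dx in (.018,-.018): print([np.round(proj(f,(.5884-.003+dx,.1032-.06,.0201+h)),1) for h in (0,.007)])
for dx in (.023,-.023): print([np.round(proj(f,(.5857+dx,.0432,z)),1) for z in (.005,.015)])
E
```

```text
[94, 111, 165, 172, 176, 176, 173, 163, 143, 82, 87, 87, 95, 105, 107, 107, 107, 108, 109, 110, 105, 99, 108, 109, 108, 110, 108, 109] [81, 102, 175, 181, 183, 181, 179, 183, 179, 98, 86, 88, 87, 86, 87, 86, 80, 80, 80, 81, 83, 83, 83, 83, 81, 81, 79, 79]
122 [241, 241, 241, 192, 102, 90, 90, 89, 82, 159, 190, 191, 181, 185, 183, 172, 177, 174, 172, 176, 176, 176, 179, 172, 164, 162, 167, 170, 179, 172, 176, 172, 174, 179, 176, 101, 81, 88, 84, 86, 99, 237, 241, 241]
128 [241, 241, 240, 216, 100, 90, 90, 87, 82, 132, 173, 171, 172, 181, 183, 176, 181, 169, 176, 175, 176, 169, 173, 165, 157, 168, 171, 170, 180, 181, 177, 177, 176, 172, 171, 93, 79, 86, 84, 86, 104, 239, 240, 240]
134 [240, 241, 241, 223, 98, 88, 87, 86, 79, 131, 169, 166, 136, 85, 86, 86, 90, 91, 86, 87, 87, 87, 86, 87, 85, 86, 84, 87, 90, 128, 175, 178, 174, 167, 171, 84, 77, 85, 83, 87, 115, 240, 241, 241]
142 [240, 240, 240, 230, 95, 88, 85, 85, 79, 127, 136, 92, 128, 114, 87, 80, 90, 110, 108, 108, 108, 106, 107, 105, 104, 96, 79, 80, 104, 123, 85, 101, 161, 161, 170, 77, 76, 85, 81, 89, 139, 240, 241, 241]
150 [240, 240, 240, 236, 97, 88, 83, 85, 78, 109, 89, 196, 227, 107, 80, 82, 105, 107, 109, 107, 109, 109, 109, 109, 110, 106, 81, 76, 104, 181, 227, 81, 152, 159, 166, 70, 75, 81, 78, 87, 165, 239, 240, 240]
160 [240, 240, 240, 239, 112, 91, 83, 83, 78, 96, 149, 223, 226, 94, 83, 88, 110, 108, 108, 110, 110, 107, 107, 109, 107, 107, 94, 75, 81, 196, 233, 198, 167, 178, 164, 68, 72, 78, 75, 87, 191, 240, 240, 240]
175 [241, 240, 240, 239, 154, 92, 81, 81, 76, 76, 91, 155, 228, 97, 78, 84, 109, 109, 114, 112, 108, 108, 107, 108, 108, 109, 86, 72, 80, 219, 204, 78, 172, 175, 150, 63, 73, 75, 73, 82, 231, 240, 240, 240]
[array([253.4, 145.4]), array([252.4, 147.1])]
[array([319.1, 142.6]), array([320.5, 144.1])]
[array([246.4, 142.6]), array([244.7, 144.7])]
[array([324.4, 139.2]), array([326.6, 141.1])]
```

Emit:
{"api": "jog_arm", "payload": {"deltas": [[[0, 0.03, 0.03, 0], [0, 0.03, 0.08, 0], [0, 0.03, 0.14, 0], [0, 0.03, 0.19, 0], [0, 0.03, 0.23, 0], [0, 0.03, 0.23, 0]]]}}

```text
t: 30.6
eef_pos: [0.5869, 0.1033, 0.0385]
ee_rot: [3.141, -0.0, -1.614]
force: [-0.6, -0.7, -2.7]
width: 0.022
gripper_force: 35.0
```

```bash
python3 - <<'E'
from h import *
import pickle
st(); f=grab_frame('wrist'); save(f,'wrist14'); v=hsv(f)[...,2].astype(int)
for r in (134,142,150,160): print(r,v[r,220:352:3].tolist())
print(v[94:160:2,284].tolist())
E
```

```text
t 30.6 tcp [0.5869 0.1033 0.0385] yaw -92.5 F [-0.6 -0.7 -2.7] w 22.0 gf 35.0 q [ 0.5   0.41 -0.39  0.   -0.77 -0.55]
134 [240, 222, 96, 88, 88, 87, 80, 83, 173, 160, 174, 166, 142, 84, 84, 85, 87, 90, 87, 86, 86, 85, 85, 85, 83, 86, 85, 85, 90, 119, 172, 181, 171, 158, 168, 90, 76, 83, 82, 81, 90, 213, 240, 240]
142 [241, 230, 95, 89, 87, 86, 80, 82, 173, 177, 132, 91, 127, 112, 84, 78, 88, 108, 106, 108, 108, 106, 106, 104, 106, 95, 74, 78, 104, 124, 84, 89, 174, 172, 182, 87, 74, 83, 79, 80, 87, 230, 240, 241]
150 [240, 237, 97, 91, 85, 86, 82, 80, 166, 168, 87, 197, 227, 114, 80, 83, 104, 108, 109, 108, 107, 108, 108, 110, 107, 106, 79, 76, 102, 179, 228, 81, 150, 172, 171, 75, 74, 80, 80, 82, 91, 232, 240, 240]
160 [241, 240, 114, 92, 84, 86, 79, 76, 181, 188, 150, 218, 227, 97, 82, 87, 109, 109, 107, 110, 109, 108, 108, 108, 107, 107, 95, 79, 78, 194, 233, 198, 164, 177, 163, 68, 73, 80, 76, 81, 96, 240, 240, 240]
[240, 234, 137, 92, 98, 98, 97, 97, 96, 92, 93, 95, 154, 171, 170, 180, 172, 172, 142, 80, 85, 86, 94, 105, 106, 107, 105, 107, 108, 109, 106, 94, 107]
```

Felt shows on both sides of the base, so I'm lowering the last millimetre and releasing.

Emit:
{"api": "jog_arm", "payload": {"deltas": [[[0, 0, 0.02, 0], [0, 0, 0.02, 0]]]}}

```text
t: 30.9
eef_pos: [0.5869, 0.1034, 0.0375]
ee_rot: [3.142, -0.0, -1.614]
force: [0.7, 0.9, -1.6]
width: 0.022
gripper_force: 35.0
```

Emit:
{"api": "jog_arm", "payload": {"deltas": [[[0, 0, 0, 0], [0, 0, 0, 0], [0, 0, 0, 0], [0, 0, 0, 0], [0, 0, 0, 0], [0, 0, 0, 0]]], "grip": 60}}

```text
t: 31.65
eef_pos: [0.587, 0.1034, 0.0376]
ee_rot: [-3.142, 0.0, -1.614]
force: [-0.7, -0.3, -0.2]
width: 0.06
gripper_force: 0.0
```

Emit:
{"api": "jog_arm", "payload": {"deltas": [[[0, 0, -0.4, 0], [0, 0, -1, 0], [0, 0, -2, 0], [0, 0, -3, 0], [0, 0, -4, 0], [0, 0, -4, 0], [0, 0, -4, 0]]]}}

```text
t: 32.52
eef_pos: [0.5866, 0.1035, 0.2774]
ee_rot: [3.142, 0.001, -1.614]
force: [-0.5, -0.3, -0.4]
width: 0.06
gripper_force: 0.0
```

```bash
python3 - <<'E'
from h import *
import pickle
st(); f=grab_frame('wrist'); save(f,'wrist15'); H=hsv(f); v=H[...,2].astype(int)
for r in (130,150,170,190): print(r,v[r,240:325:2].tolist())
print(v[85:230:3,285].tolist())
fs=grab_frame('side'); save(fs,'side15')
g=grab_frame('top'); save(g,'top15'); H=hsv(g); h,s,vv=[H[...,i].astype(int) for i in range(3)]
print('teal',blobs(g,(h>80)&(h<102)&(s>60),.03,40,(120,190,200,240)))
print('blue',blobs(g,(h>100)&(h<130)&(s>100),.1,40,(270,180,330,230)))
H=hsv(fs); y=(H[...,0]>20)&(H[...,0]<36)&(H[...,1]>80)
print('side: glue top/bottom exp',proj(fs,(.59,-.32,.096)),proj(fs,(.59,-.32,.035)))
n,l,a,c=cv2.connectedComponentsWithStats(y.astype(np.uint8)); print([list(map(int,x)) for x in a[1:] if x[4]>60])
print('stamp top exp',proj(fs,(.6,-.121,.107)))
b=((H[...,0]>100)&(H[...,0]<130)&(H[...,1]>100)); n,l,a,c=cv2.connectedComponentsWithStats(b.astype(np.uint8)); print([list(map(int,x)) for x in a[1:] if x[4]>60])
E
```

```text
t 32.52 tcp [0.5866 0.1035 0.2774] yaw -92.5 F [-0.5 -0.3 -0.4] w 60.0 gf 0.0 q [ 0.5   0.2  -0.09 -0.   -1.28 -0.55]
130 [238, 237, 237, 238, 236, 236, 237, 234, 145, 90, 83, 81, 143, 167, 102, 173, 136, 89, 110, 117, 116, 116, 115, 114, 101, 91, 189, 139, 113, 171, 151, 85, 84, 84, 106, 227, 237, 237, 237, 237, 238, 238, 238]
150 [237, 237, 237, 237, 237, 236, 236, 235, 184, 88, 79, 79, 115, 160, 97, 88, 86, 87, 113, 119, 120, 114, 116, 115, 97, 79, 89, 89, 123, 171, 144, 77, 79, 83, 146, 234, 238, 238, 236, 237, 237, 238, 238]
170 [238, 237, 238, 237, 237, 237, 237, 237, 219, 93, 76, 76, 98, 154, 97, 88, 81, 82, 110, 114, 113, 112, 113, 115, 94, 78, 85, 88, 137, 165, 128, 73, 73, 79, 165, 236, 237, 237, 236, 237, 237, 237, 238]
190 [147, 147, 146, 145, 146, 145, 143, 144, 136, 81, 66, 66, 68, 96, 74, 70, 70, 76, 90, 90, 92, 91, 90, 89, 76, 67, 65, 66, 95, 101, 76, 60, 60, 64, 112, 142, 142, 143, 142, 143, 143, 143, 144]
[239, 239, 238, 237, 231, 101, 101, 108, 166, 156, 104, 114, 111, 114, 117, 116, 115, 120, 118, 116, 116, 117, 115, 121, 120, 117, 115, 119, 114, 114, 113, 114, 115, 111, 107, 90, 74, 73, 73, 73, 73, 72, 71, 70, 72, 72, 73, 71, 70]
teal [{'c': (564, 333), 'L': 133, 'W': 60, 'long_deg': -88.3, 'px': (np.int64(165), np.int64(214))}]
blue [{'c': (597, -117), 'L': 64, 'W': 27, 'long_deg': 88.4, 'px': (np.int64(294), np.int64(198))}]
side: glue top/bottom exp (np.float64(322.32067049181086), np.float64(244.70650517064144)) (np.float64(320.39591868319), np.float64(264.4179313593362))
[[166, 68, 10, 32, 157], [192, 71, 9, 32, 186], [151, 123, 10, 28, 181], [298, 133, 23, 15, 291], [460, 165, 36, 27, 220], [315, 243, 13, 30, 292], [259, 258, 16, 53, 723], [228, 260, 16, 52, 725], [332, 308, 42, 31, 1079], [503, 388, 40, 32, 273]]
stamp top exp (np.float64(302.9465868057549), np.float64(197.62026100698634))
[[295, 116, 41, 13, 285], [420, 117, 13, 14, 88], [373, 185, 81, 83, 392], [296, 195, 12, 22, 204]]
```

```bash
python3 -c "
from h import *
print(arm.job_done()); st()"
```

```text
the job is handed in; nothing more can be done
None
the job is handed in; nothing more can be done
```

I put the stapler, tape dispenser, date stamp and glue stick back in their own docks, released them, and handed the job in at about 33 s of robot time; my last checks showed all four seated and nothing touched the jar, calculator or sticky notes, but the hand-in returned no verdict.

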